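# Switch off the dispensary bench

## Robot

A 6-joint arm with a two-finger parallel gripper is mounted at the origin on the work surface. World frame = base frame: x ahead of the robot, y to its left, z up, the work surface at z = 0. Lengths are in m, angles in rad, forces in N, time in s.
With the tool pointing down it reaches from about 0.425 to 0.925 m from the base axis. Payload 12.5 kg.
Tool frame: the origin (TCP) lies at the very end of the fingers, on their centre line; the grasp point (between the pads) lies 19 mm behind it; x points along the fingers, y is the direction in which the jaws open and shut, and the axes are right-handed (so a half turn about x gives the same grasp; the last joint's range is limited). The gripper opens to 85 mm and grips with 20 to 120 N. Pads are 22 mm wide; open, the fingers measure 114 mm over their backs; the gripper's body (76 mm by 85 mm) begins 54 mm behind the grasp point. The pads swing forward as they close: fully open they stand 13 mm farther back than shut.
Start: joints at [-1.216, 0.491, 1.559, -0, 1.092, -0.106], TCP at [0.278, -0.56, 0.211] pointing down, gripper open.
Joint ranges: [-3.1, 3.1], [-0.84, 2.19], [0.05, 2.79], [-1.13, 4.28], [0.06, 2.93], [-2.69, 2.69]. Speed limits (rad/s): [2.22, 2.22, 2.79, 3.14, 3.14, 3.14].

## Interface

Orientations are given as a rotation vector (axis times angle).
In Python, from bench import r, eyes, nets gives the robot as it stands.
- The arm moves only by the shell command python3 -m pendant 'ROWS' [FORCE]. ROWS is JSON, a list that holds one entry, the list of rows, each a list of 7 numbers: the turn, a rotation vector about the tool's x, y, z in rad, then the shift along the tool's x, y, z in mm, then the opening in per cent of the stroke, from 0 (shut) to 100 (fully open). In form: [[[wx, wy, wz, dx, dy, dz, claw], ...]]. A call has 1 to 5 rows; each row is the pose to reach, as a shift and turn from the pose commanded when the call began, along the tool's axes at that moment; what a row does not reach only later rows make up. A row lasts 1/8 s, in which the tool goes at most 62.5 mm and 10.7 degrees, less where a joint would pass 70% of its speed; a pose out of reach is approached as far as the arm can. A call with a gripper value outside its range is refused whole. The fingers move at their own pace and stop on an object; FORCE is the grip in N (left out, the last holds). Time passes only in rows, so rows that repeat a pose let the fingers close. It gives the time, the measured TCP pose, the force and the opening at its end, in the units of the state.
- r.observe(): the state, without advancing time (a new reading comes with each control period).
- eyes.camera(name): name is "scene" or "top" or "wrist"; returns (picture, depth): 480x640x3 uint8, red, green, blue; 480x640 float32, m along the optical axis (not along the pixel's ray), 0 where there is no reading.
- eyes.get_calibration(name): a dict with "camera_matrix" (3x3 intrinsics, pixels), "extrinsics" (4x4, takes a point from camera to world coordinates). Camera axes: x right, y down, z forward; pixel columns grow to the right and rows downward; lengths in m; the calibration is good to about 2 mm. The wrist camera is an equidistant fisheye: a pixel r from the principal point sees the ray r / f radians off the axis. A picture is of the moment at which its call begins: read the wrist's pose just before it. get_calibration takes no time and is no camera call; for the wrist camera it gives the pose at the moment of the call.
- r.hand_in(): hands the job in, once; it reports no verdict.
Trained networks look in the newest picture that a camera, given by its name, has taken for a name from the list of things; names that differ only in an ending like _2 or _b are one class to them, and where a whole thing is asked for, a point or a joint stands for the part that bears it (a point fixed in the world has none). Each returns a list of dicts, best first, with "p" (0 to 1); they miss things now and then, are a little off and sometimes report something else, mostly with a low value. They report only what shows in the picture. A call takes as long as a camera call.
- nets.boxes_of(camera, thing): "at" ([column, row] as shares, 0 to 1, of the picture: columns of its width, rows of its height, amid what is visible of it).
The state is a dict: "clock": time; "q": joint angles; "qvel": joint speeds; "tau": joint torques, N m; "tcp_pos": TCP position; "ee_rot": TCP orientation; "force": force on the tool from outside, world axes, zero at the start; "ft_torque": the same for the moment, N m; "opening": finger opening in m.
Only numpy, scipy, OpenCV 4.12 (cv2) and the standard library are available. Lean on these libraries where they do the work, as an engineer would, in place of code of your own. Each camera call takes 0.05 s, during which the arm holds its last target.

## Task

Closing up the tincture dispensary: switch off all three toggles of the longer, three-toggle power unit in one continuous drag of a shut fingertip along its row, starting at the end towards which the toggles lean and not lifting away from the row part-way. The shorter two-toggle unit feeds the herb fridge: do not touch it. Then lift clear.

Things in the scene. Friction and masses are not known exactly. Their poses are not given: they have to be found in the camera images.
- bank: longer power unit, three toggles, fixed: grey housing 270 mm long (its y, the row), 120 mm wide (x -35 to +85 mm, sockets on the +x side), top 55 mm above the bench. Origin on the bench under the middle toggle; row at x = 0, pivots at y = -60, 0, +60 mm, 58 mm above the bench. A fingertip moving to +y, its end 83 to 93 mm above the bench, throws each toggle and passes over it.
- toggle_1 (a joint): first toggle of that unit (pivot y = -60 mm), rad: 0 = on, stem leaning 25 deg to -y; 1.57 = off, lying 65 deg over to +y. Each toggle is a steel stem, 38 mm from pivot to the centre of a black crossbar 10 mm thick, 32 mm long across the row. Crossbar on: 16 mm to -y of the pivot, its top 97 mm above the bench (101 when upright); off: 34 mm to +y, its top 79 mm.
- toggle_2 (a joint): middle toggle (pivot y = 0), same shape and values: 0 on, 1.57 off. Each toggle is weighted (80 g) and moves freely: once pushed about 10 deg past upright it drops to off by itself, and it rests at either stop; throwing it takes under 2 N. Pushed to -y, an on toggle is against its rigid stop.
- toggle_3 (a joint): last toggle (pivot y = +60 mm), same shape and values: 0 on, 1.57 off
- other: shorter power unit with only two toggles, both on, to be left untouched; fixed, same housing but 190 mm long (its y), 120 mm wide (x -35 to +85 mm), toggles at y = -30 and +30 mm, their tops 97 mm above the bench. Origin on the bench, midway between its toggles.

How it is judged:
By the outcome, as a careful person would: the job done as asked, in the order asked, and still so for the second after the job is handed in, with the robot touching nothing.
It also fails if it takes over 29 s, if anything falls off the work surface, if the arm or the gripper's body presses on something with over 40 N, if the wrist force passes 120 N, or if a joint passes its speed limit or range.

## Working session

There is one attempt and no reset: what is moved stays moved. The work goes in short steps, Python scripts to look and compute and a shell command to move; the robot and the scene stay as the last step left them, time stands still between calls to the robot, and variables do not carry over. Pictures are saved under pics/ and viewed, and the job is handed in when it is done.

```bash
mkdir -p pics; ls; python3 - <<'E'
from bench import r, eyes, nets
import cv2,numpy as np
print(r.observe())
for n in ["scene","top"]:
    p,d=eyes.camera(n); cv2.imwrite(f"pics/{n}0.png",p[:,:,::-1]); np.save(f"pics/{n}0.npy",d)
    print(n,eyes.get_calibration(n))
    print(nets.boxes_of(n,"bank"),nets.boxes_of(n,"other"),nets.boxes_of(n,"toggle_1"))
E
```

```text
pics
{'clock': 0.0, 'q': array([-1.21561417e+00,  4.91552485e-01,  1.55950352e+00,  3.94193956e-05,
        1.09173570e+00, -1.05623075e-01]), 'qvel': array([-3.13746680e-05,  7.02387939e-04,  2.29806142e-04, -4.95162485e-04,
       -1.17693136e-03,  6.06065158e-04]), 'tau': array([ 7.02814873e-05, -6.18444371e+01, -2.61592931e+01, -1.60370132e-04,
        4.10845532e-03,  1.66396347e-05]), 'tcp_pos': array([ 0.27783507, -0.55953296,  0.21001354]), 'ee_rot': array([ 1.96557283,  0.46227438, -1.96580407]), 'force': array([0.50347929, 0.19962917, 0.18114644]), 'ft_torque': array([ 0.03271874, -0.01808793, -0.02927921]), 'opening': 0.08517823052653614}
scene {'camera_matrix': array([[592.92265181,   0.        , 315.32373485],
       [  0.        , 592.92265181, 239.08216349],
       [  0.        ,   0.        ,   1.        ]]), 'extrinsics': array([[-0.14157831,  0.72654945, -0.67237005,  1.26105423],
       [ 0.98986896,  0.11126257, -0.08820472,  0.08403346],
       [ 0.01072453, -0.67804612, -0.73494112,  0.8735451 ],
       [ 0.        ,  0.        ,  0.        ,  1.        ]])}
[{'at': [0.3712, 0.5358], 'p': 0.65}] [{'at': [0.6787, 0.6202], 'p': 0.93}] [{'at': [0.4136, 0.4877], 'p': 0.62}, {'at': [0.3123, 0.466], 'p': 0.5}, {'at': [0.3653, 0.4763], 'p': 0.44}]
top {'camera_matrix': array([[549.98375658,   0.        , 313.95578073],
       [  0.        , 549.98375658, 233.54290299],
       [  0.        ,   0.        ,   1.        ]]), 'extrinsics': array([[ 0.02782494, -0.99737704,  0.06681925,  0.46872172],
       [-0.99952758, -0.02688746,  0.01488888, -0.01458792],
       [-0.01305323, -0.06720196, -0.997654  ,  0.97460271],
       [ 0.        ,  0.        ,  0.        ,  1.        ]])}
[{'at': [0.64, 0.459], 'p': 0.88}] [{'at': [0.2969, 0.4115], 'p': 0.71}] [{'at': [0.7098, 0.4869], 'p': 0.78}, {'at': [0.6534, 0.4846], 'p': 0.77}, {'at': [0.5969, 0.494], 'p': 0.62}]
```

View pics/scene0.png

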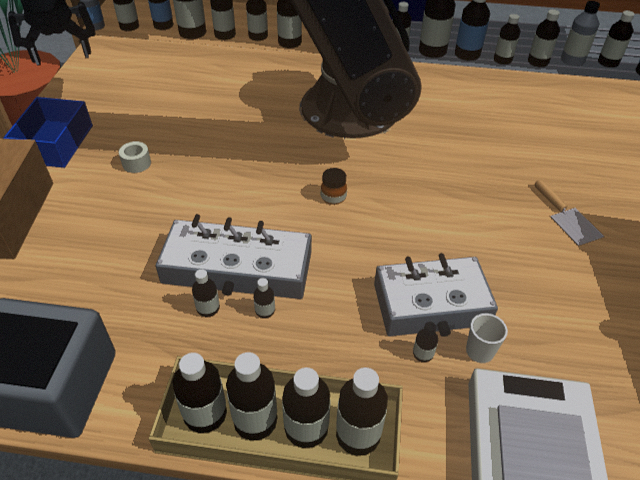

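View pics/top0.png

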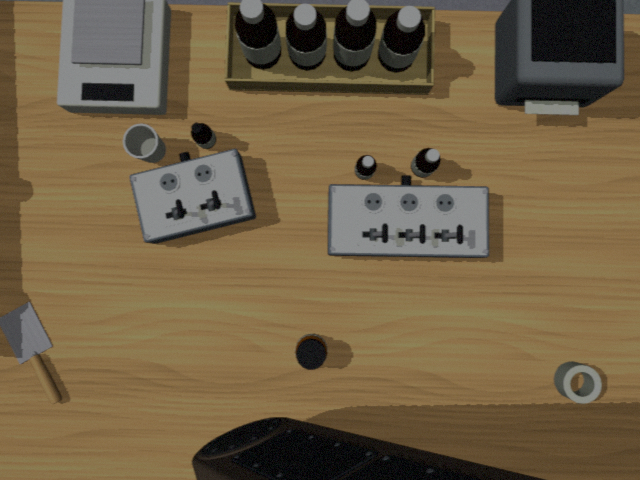

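The top view shows the bank's top spanning about (330,186)–(488,256). Its crossbars are at about (384,233), (422,234) and (460,235), leaning right, which is world -y. The two-toggle unit is to the left at about (193,195).

```bash
cat > h.py <<'E'
import numpy as np,cv2
from bench import r,eyes,nets
def ray(n,u,v):
    c=eyes.get_calibration(n);K=c["camera_matrix"];E=c["extrinsics"]
    return E, np.array([(u-K[0,2])/K[0,0],(v-K[1,2])/K[1,1],1.])
def cloud(n,d):
    c=eyes.get_calibration(n);K=c["camera_matrix"];E=c["extrinsics"]
    v,u=np.mgrid[0:480,0:640]
    P=np.stack([(u-K[0,2])/K[0,0]*d,(v-K[1,2])/K[1,1]*d,d],-1)
    P=P@E[:3,:3].T+E[:3,3]; P[d==0]=np.nan
    return P
E
python3 - <<'E'
from h import *
P=None
for n,(u0,u1,v0,v1) in {"top":(310,510,170,275),"scene":(140,330,205,310)}.items():
    p=cv2.imread(f"pics/{n}0.png"); d=np.load(f"pics/{n}0.npy"); P=cloud(n,d)
    m=np.zeros((480,640),bool); m[v0:v1,u0:u1]=1
    z=P[...,2]
    print(n,"bench z",np.nanmedian(z[m&(z<0.02)]))
    t=m&(z>0.047)&(z<0.063)
    tt=cv2.morphologyEx(t.astype(np.uint8),cv2.MORPH_OPEN,np.ones((5,5)))>0
    k,l,s,c=cv2.connectedComponentsWithStats(tt.astype(np.uint8)); i=1+np.argmax(s[1:,4]); tt=l==i
    X=P[tt]; print("top z",np.median(X[:,2]))
    rect=cv2.minAreaRect(X[:,:2].astype(np.float32)); print(rect)
    h=m&(z>0.082)&(z<0.11)
    k,l,s,c=cv2.connectedComponentsWithStats(h.astype(np.uint8))
    for i in range(1,k):
        if s[i,4]>8: print(s[i],P[l==i].mean(0).round(4),np.nanmax(P[l==i][:,2]))
p=cv2.imread("pics/top0.png")[170:275,310:510]
cv2.imwrite("pics/crop0.png",cv2.resize(p,None,fx=4,fy=4,interpolation=cv2.INTER_CUBIC))
E
```

```text
top bench z -0.00024388099899907978
top z 0.055792507687984494
((0.5578820705413818, -0.1579550802707672), (0.12050919979810715, 0.2708345055580139), 0.6533767580986023)
[377 223  11  20 135] [ 0.5317 -0.113   0.0949] 0.10103760320254351
[415 224  10  20 131] [ 0.5325 -0.1724  0.0947] 0.10160456814565
[452 225  11  19 142] [ 0.5331 -0.2324  0.0945] 0.09901938163445512
scene bench z -0.0015399943882978828
top z 0.054419673282359415
((0.5586840510368347, -0.15782926976680756), (0.12532766163349152, 0.26989659667015076), 1.0022766590118408)
[192 214   9  14  80] [ 0.5357 -0.2328  0.0932] 0.09954473170784739
[224 218  10  14  84] [ 0.5355 -0.1728  0.0929] 0.0982139127555256
[256 221   9  14  81] [ 0.5344 -0.1133  0.093 ] 0.09696656981458707
[195 270  13  14 152] [ 0.6628 -0.1873  0.0951] 0.10181885712306349
[258 278  10  10  60] [ 0.6508 -0.0852  0.0837] 0.08697008089236902
```

View pics/crop0.png

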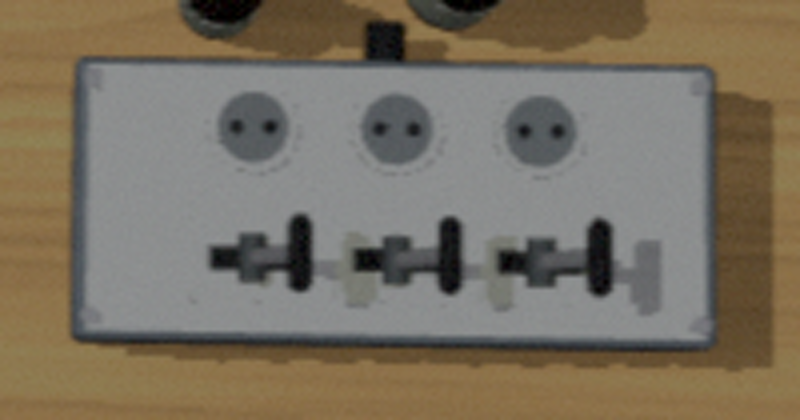

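```bash
python3 - <<'E'
from h import *
from scipy.spatial.transform import Rotation as R
s=r.observe(); M=R.from_rotvec(s["ee_rot"]).as_matrix(); print("axes cols\n",M.round(4)); 
t=np.array([-0.0116,1,0]);t/=np.linalg.norm(t)
z=np.array([0,0,-1.])
for name,y in (("jaw along -t",-t),("jaw t",t),("across", np.cross(z,t)),("-across",-np.cross(z,t))):
    G=np.column_stack([z,y,np.cross(z,y)]); print(name,(R.from_matrix(M.T@G).as_rotvec()).round(3))
mid=np.array([0.5335,-0.1575,0])
for a,h in ((-.135,.2),(-.135,.088),(.115,.088),(.115,.2)):
    T=mid+a*t+[0,0,h]; print(T.round(4),(M.T@(T-s["tcp_pos"])*1000).round(1))
print("row in tool",M.T@t)
P=cloud("top",np.load("pics/top0.npy")); 
for uv in ((254,215),(238,151),(146,240),(132,177)): print(P[uv[1],uv[0]-2 if uv[0]>200 else uv[0]+2].round(3))
E
```

```text
axes cols
 [[-0.      0.4447 -0.8957]
 [ 0.     -0.8957 -0.4447]
 [-1.     -0.     -0.    ]]
jaw along -t [ 0.449 -0.     0.   ]
jaw t [-2.692 -0.    -0.   ]
across [-1.122 -0.     0.   ]
-across [2.02 0.   0.  ]
[ 0.5351 -0.2925  0.2   ] [  10.6 -125.1 -349.2]
[ 0.5351 -0.2925  0.088 ] [ 122.6 -125.1 -349.2]
[ 0.5322 -0.0425  0.088 ] [ 122.6 -350.3 -457.7]
[ 0.5322 -0.0425  0.2   ] [  10.6 -350.3 -457.7]
row in tool [ 3.80089923e-05 -9.00780362e-01 -4.34274958e-01]
[0.56  0.105 0.046]
[0.668 0.136 0.052]
[0.512 0.277 0.056]
[0.618 0.306 0.058]
```

```bash
python3 -m pendant '[[[0.09,0,0,0,-18,-50,0],[0.18,0,0,0,-36,-100,0],[0.27,0,0,0,-54,-150,0],[0.36,0,0,0,-72,-200,0],[0.449,0,0,0,-90,-250,0]]]' 30
cat > g.py <<'E'
from h import *
from scipy.spatial.transform import Rotation as R
s=r.observe(); M=R.from_rotvec(s["ee_rot"]).as_matrix()
print(s["clock"],s["tcp_pos"].round(4),s["force"].round(2),s["opening"])
print(M.round(4))
t=np.array([-0.0116,1,0]);t/=np.linalg.norm(t)
mid=np.array([0.5335,-0.1575,0])
for a,h in ((-.135,.2),(-.135,.088),(.115,.088),(.115,.2)):
    T=mid+a*t+[0,0,h]; print(T.round(4),(M.T@(T-s["tcp_pos"])*1000).round(1))
E
python3 g.py
```

```text
clock: 1.02
tcp_pos: [0.4629, -0.3667, 0.2107]
ee_rot: [2.217, 0.009, -2.217]
force: [0.8, 0.1, -0.1]
opening: -0.0
1.025 [ 0.4629 -0.3667  0.2107] [ 0.75  0.12 -0.06] -4.3689790610990204e-05
[[ 2.0e-04  8.8e-03 -1.0e+00]
 [-3.0e-04 -1.0e+00 -8.8e-03]
 [-1.0e+00  3.0e-04 -2.0e-04]]
[ 0.5351 -0.2925  0.2   ] [ 10.7 -73.6 -72.8]
[ 0.5351 -0.2925  0.088 ] [122.7 -73.6 -72.8]
[ 0.5322 -0.0425  0.088 ] [ 122.7 -323.6  -72.1]
[ 0.5322 -0.0425  0.2   ] [  10.7 -323.6  -72.1]
```

```bash
python3 -m pendant '[[[0,0,0,0,-25,-25,0],[0,0,0,0,-50,-50,0],[0,0,0,0,-73,-72,0],[0,0,0,30,-73,-73,0],[0,0,0,50,-73,-73,0]]]'
python3 - <<'E'
import runpy; runpy.run_path("g.py")
from h import *
for n in ("wrist","scene"):
    p,d=eyes.camera(n); cv2.imwrite(f"pics/{n}1.png",p[:,:,::-1]); np.save(f"pics/{n}1.npy",d)
E
```

```text
clock: 1.65
tcp_pos: [0.5341, -0.2935, 0.1596]
ee_rot: [2.215, 0.014, -2.216]
force: [-0.1, 0.4, 0.2]
opening: 0.0002
1.65 [ 0.5341 -0.2935  0.1596] [-0.08  0.39  0.15] 0.0002164326981102124
[[-3.000e-04  1.280e-02 -9.999e-01]
 [ 2.000e-04 -9.999e-01 -1.280e-02]
 [-1.000e+00 -2.000e-04  3.000e-04]]
[ 0.5351 -0.2925  0.2   ] [-40.4  -1.   -0.9]
[ 0.5351 -0.2925  0.088 ] [71.6 -1.  -1. ]
[ 0.5322 -0.0425  0.088 ] [  71.7 -251.    -1.3]
[ 0.5322 -0.0425  0.2   ] [ -40.3 -251.    -1.2]
```

View pics/wrist1.png

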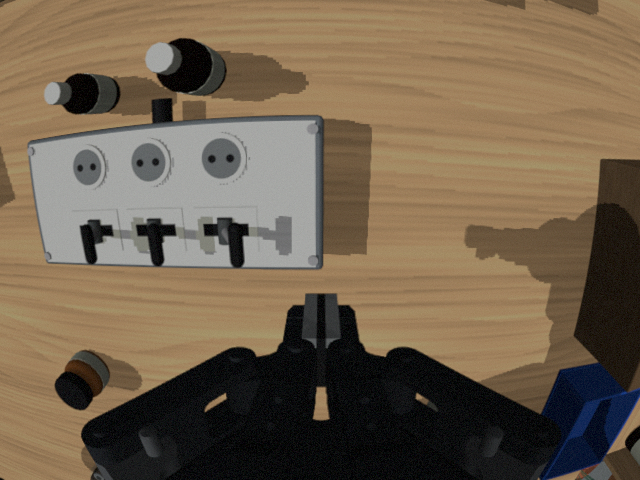

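View pics/scene1.png

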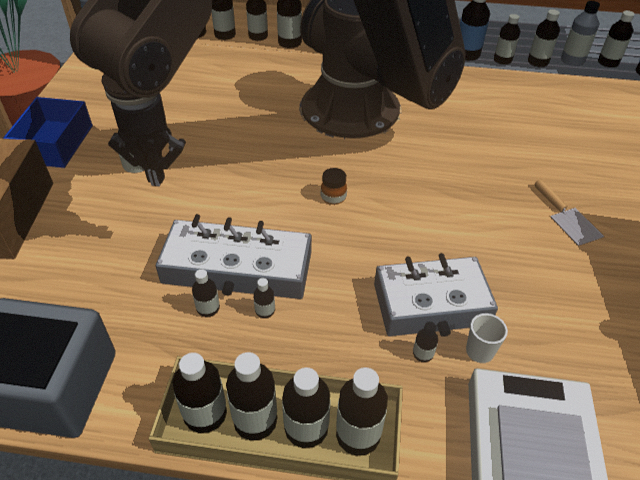

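The wrist view shows the shut fingertips at about (321,297). The three crossbars are at (90,243), (156,242) and (236,244), all still on. Next I'll check the tip and the crossbars against depth.

```bash
python3 - <<'E'
from h import *
P=cloud("scene",np.load("pics/scene1.npy"))
b=P[165:190,145:165].reshape(-1,3); b=b[b[:,2]>0.14]; print("tip scene",b[np.argsort(b[:,2])[:12]].round(4))
c=eyes.get_calibration("wrist"); K=c["camera_matrix"];E=c["extrinsics"]; d=np.load("pics/wrist1.npy")
v,u=np.mgrid[0:480,0:640]; x=(u-K[0,2])/K[0,0]; y=(v-K[1,2])/K[1,1]; th=np.hypot(x,y)+1e-9
k=np.tan(np.minimum(th,1.5))/th; Q=np.stack([x*k*d,y*k*d,d],-1)@E[:3,:3].T+E[:3,3]; Q[d==0]=np.nan
z=Q[...,2]; m=np.zeros_like(d,bool); m[200:280,60:270]=1
print("house z",np.nanmedian(z[m]))
h=(m&(z>0.086)&(z<.11)).astype(np.uint8); n,l,s,cc=cv2.connectedComponentsWithStats(h)
for i in range(1,n):
    if s[i,4]>8:
        q=Q[l==i]; print(s[i],q.mean(0).round(4),q.min(0).round(4),q.max(0).round(4))
b=Q[290:300,306:336].reshape(-1,3); print("tip wrist",np.nanmedian(b,0), np.nanmin(b,0),np.nanmax(b,0))
E
```

```text
tip scene [[ 0.5424 -0.292   0.1775]
 [ 0.5424 -0.2902  0.1778]
 [ 0.5432 -0.2934  0.178 ]
 [ 0.5421 -0.2848  0.1783]
 [ 0.5413 -0.2848  0.1798]
 [ 0.5442 -0.2855  0.18  ]
 [ 0.5449 -0.287   0.1804]
 [ 0.5438 -0.2963  0.1805]
 [ 0.5443 -0.2979  0.1807]
 [ 0.5398 -0.2851  0.1808]
 [ 0.5444 -0.2887  0.1821]
 [ 0.5435 -0.296   0.1825]]
house z 0.05617121031468017
[227 223  18  46 652] [ 0.5329 -0.238   0.0961] [ 0.516  -0.2426  0.0864] [ 0.5475 -0.2297  0.099 ]
[ 79 225  18  39 464] [ 0.5315 -0.1194  0.0954] [ 0.5152 -0.1229  0.0892] [ 0.546  -0.1128  0.0989]
[146 224  18  43 534] [ 0.5324 -0.1787  0.0959] [ 0.5155 -0.1827  0.0901] [ 0.5468 -0.1728  0.0991]
tip wrist [ 0.5437885  -0.29421682  0.18564396] [ 0.44922528 -0.30908962 -0.00147447] [ 0.54477407 -0.28082628  0.19046461]
```

```bash
python3 - <<'E'
from h import *
s=r.observe(); print(s["tcp_pos"])
c=eyes.get_calibration("scene");K=c["camera_matrix"];E=c["extrinsics"]
for T in (s["tcp_pos"],s["tcp_pos"]+[0,0,.018]):
    q=K@(np.linalg.inv(E)@np.r_[T,1])[:3]; print(q[:2]/q[2])
P=cloud("scene",np.load("pics/scene1.npy")); print(P[172:194,154].round(3))
p=cv2.imread("pics/scene1.png")[130:200,105:205]
cv2.imwrite("pics/c1.png",cv2.resize(p,None,fx=8,fy=8,interpolation=cv2.INTER_CUBIC))
E
```

```text
[ 0.53326774 -0.29352655  0.15867829]
[157.83999748 190.38890432]
[155.93732712 182.77325222]
[[ 0.543 -0.287  0.211]
 [ 0.545 -0.287  0.21 ]
 [ 0.545 -0.287  0.208]
 [ 0.542 -0.289  0.203]
 [ 0.547 -0.287  0.205]
 [ 0.544 -0.289  0.2  ]
 [ 0.546 -0.288  0.199]
 [ 0.544 -0.29   0.195]
 [ 0.544 -0.29   0.193]
 [ 0.544 -0.291  0.19 ]
 [ 0.545 -0.291  0.189]
 [ 0.543 -0.292  0.185]
 [ 0.544 -0.292  0.184]
 [ 0.547 -0.291  0.184]
 [ 0.543 -0.293  0.178]
 [ 0.359 -0.391 -0.003]
 [ 0.367 -0.387  0.001]
 [ 0.366 -0.388 -0.003]
 [ 0.37  -0.387 -0.002]
 [ 0.375 -0.385  0.001]
 [ 0.376 -0.385 -0.002]
 [ 0.379 -0.384 -0.002]]
```

View pics/c1.png

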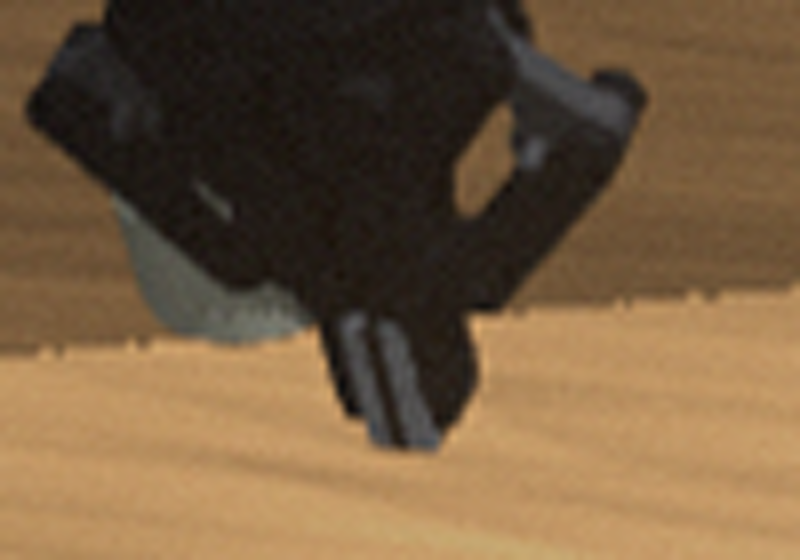

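The fingertip in the scene view at about (154,186) sits roughly 15 mm higher than the stated TCP, which projects to about (158,191). I'll re-measure with the arm at rest.

```bash
python3 - <<'E'
from h import *
print(r.observe()["tcp_pos"],r.observe()["opening"])
c=eyes.get_calibration("wrist"); K=c["camera_matrix"];E=c["extrinsics"]; print(E.round(4),K)
p,d=eyes.camera("wrist"); p2,d2=eyes.camera("scene"); p3,d3=eyes.camera("top")
cv2.imwrite("pics/w2.png",p[:,:,::-1])
v,u=np.mgrid[0:480,0:640]; x=(u-K[0,2])/K[0,0]; y=(v-K[1,2])/K[1,1]; th=np.hypot(x,y)+1e-9
k=np.tan(np.minimum(th,1.5))/th; Q=np.stack([x*k*d,y*k*d,d],-1)@E[:3,:3].T+E[:3,3]; Q[d==0]=np.nan
print("wrist col 312");print(np.c_[np.arange(284,345,4),Q[284:345:4,312].round(4)])
P=cloud("scene",d2)
b=P[150:200,130:180].reshape(-1,3); b=b[(b[:,2]>0.12)]; print("scene lowest",b[np.argsort(b[:,2])[:8]].round(4))
P=cloud("top",d3); c=eyes.get_calibration("top");K=c["camera_matrix"];E=c["extrinsics"]
T=r.observe()["tcp_pos"]; q=K@(np.linalg.inv(E)@np.r_[T,1])[:3]; print(q[:2]/q[2]); cv2.imwrite("pics/t2.png",p3[:,:,::-1])
print(r.observe()["tcp_pos"])
E
```

```text
[ 0.53326774 -0.29352655  0.15867829] -7.237166225067933e-05
[[ 0.0114 -0.9475 -0.3196  0.6148]
 [-0.9999 -0.0108 -0.0037 -0.2933]
 [ 0.      0.3196 -0.9475  0.3227]
 [ 0.      0.      0.      1.    ]] [[371.64829954   0.         320.71978244]
 [  0.         371.64829954 238.29084305]
 [  0.           0.           1.        ]]
wrist col 312
[[ 2.840e+02  4.596e-01 -2.867e-01  2.000e-04]
 [ 2.880e+02  4.555e-01 -2.867e-01  7.000e-04]
 [ 2.920e+02  4.514e-01 -2.867e-01  1.200e-03]
 [ 2.960e+02  5.443e-01 -2.905e-01  1.876e-01]
 [ 3.000e+02  5.435e-01 -2.906e-01  1.895e-01]
 [ 3.040e+02  5.437e-01 -2.907e-01  1.933e-01]
 [ 3.080e+02  5.444e-01 -2.908e-01  1.978e-01]
 [ 3.120e+02  5.435e-01 -2.908e-01  1.993e-01]
 [ 3.160e+02  5.442e-01 -2.909e-01  2.034e-01]
 [ 3.200e+02  5.439e-01 -2.909e-01  2.059e-01]
 [ 3.240e+02  5.440e-01 -2.910e-01  2.088e-01]
 [ 3.280e+02  5.435e-01 -2.910e-01  2.106e-01]
 [ 3.320e+02  5.440e-01 -2.911e-01  2.140e-01]
 [ 3.360e+02  5.439e-01 -2.911e-01  2.165e-01]
 [ 3.400e+02  5.430e-01 -2.912e-01  2.176e-01]
 [ 3.440e+02  5.450e-01 -2.913e-01  2.228e-01]]
scene lowest [[ 0.5379 -0.286   0.1789]
 [ 0.5419 -0.2937  0.1791]
 [ 0.5357 -0.2867  0.1792]
 [ 0.5416 -0.2864  0.1799]
 [ 0.5394 -0.2871  0.1801]
 [ 0.5438 -0.289   0.1815]
 [ 0.5441 -0.287   0.182 ]
 [ 0.542  -0.2876  0.1824]]
[512.01660678 231.36002673]
[ 0.53428488 -0.29449985  0.1614648 ]
```

View pics/t2.png

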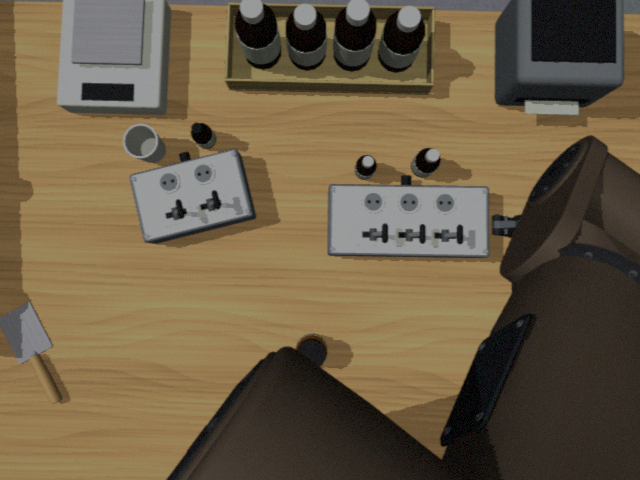

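The discrepancy persists: the tip looks 15–25 mm above the reported TCP. A gentle touch on the bare bench beyond the unit will settle the true tip height.

```bash
python3 -m pendant '[[[0,0,0,0,30,0,0],[0,0,0,10,60,0,0],[0,0,0,50,60,0,0],[0,0,0,90,60,0,0],[0,0,0,120,60,0,0]]]'
python3 -m pendant '[[[0,0,0,0,0,0,0],[0,0,0,0,0,0,0]]]'
python3 - <<'E'
from h import *
p,d=eyes.camera("scene"); cv2.imwrite("pics/s3.png",cv2.resize(p[110:260,60:260,::-1],None,fx=4,fy=4))
s=r.observe();print(s["clock"],s["tcp_pos"],s["force"])
P=cloud("scene",d)
b=P[150:260,90:180].reshape(-1,3); b=b[(b[:,2]>0.012)&(b[:,1]<-.31)&(b[:,0]>.52)]; print("scene lowest",b[np.argsort(b[:,2])[:8]].round(4))
E
```

```text
clock: 2.52
tcp_pos: [0.5342, -0.3551, 0.0387]
ee_rot: [2.216, 0.012, -2.217]
force: [0.3, -0.9, -0.7]
opening: 0.0002
clock: 2.78
tcp_pos: [0.5351, -0.3551, 0.0416]
ee_rot: [2.217, 0.011, -2.214]
force: [0.6, -0.0, -0.0]
opening: -0.0004
2.825 [ 0.53525143 -0.35501191  0.04205704] [ 0.91602663 -0.09958801  0.6626206 ]
scene lowest [[ 0.5361 -0.3485  0.0596]
 [ 0.5409 -0.3462  0.0621]
 [ 0.5443 -0.3468  0.0628]
 [ 0.5451 -0.3484  0.0633]
 [ 0.5476 -0.3529  0.0652]
 [ 0.5432 -0.3584  0.0653]
 [ 0.5444 -0.3462  0.0657]
 [ 0.5448 -0.3479  0.0658]]
```

View pics/s3.png

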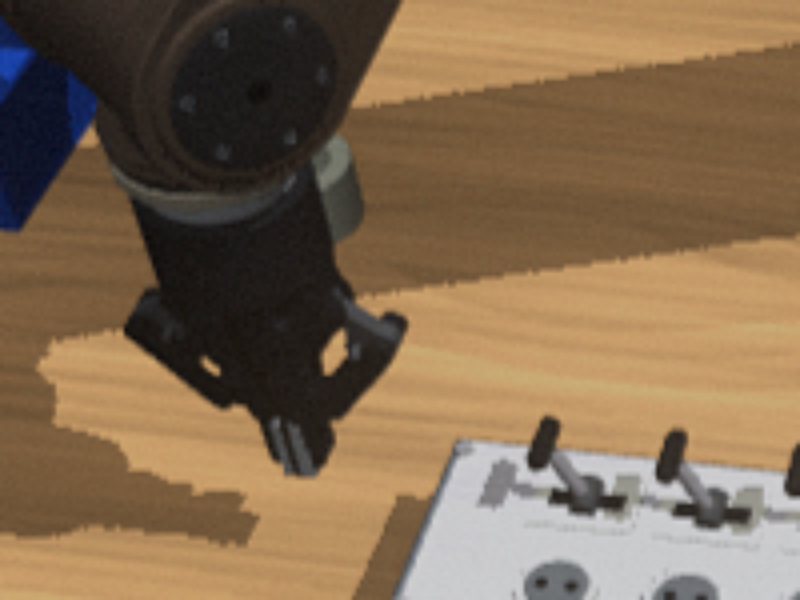

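```bash
python3 -m pendant '[[[0,0,0,10,0,0,0],[0,0,0,20,0,0,0],[0,0,0,28,0,0,0],[0,0,0,32,0,0,0],[0,0,0,32,0,0,0]]]'
python3 -m pendant '[[[0,0,0,2,0,0,0],[0,0,0,2,0,0,0]]]'
python3 -m pendant '[[[0,0,0,2,0,0,0],[0,0,0,2,0,0,0]]]'
```

```text
clock: 3.45
tcp_pos: [0.5346, -0.3541, 0.0082]
ee_rot: [2.215, 0.013, -2.216]
force: [-0.2, 0.7, -0.5]
opening: 0.0002
clock: 3.7
tcp_pos: [0.5347, -0.3542, 0.0067]
ee_rot: [2.216, 0.013, -2.215]
force: [-1.4, -0.1, -0.1]
opening: -0.0002
clock: 3.95
tcp_pos: [0.5346, -0.3542, 0.0045]
ee_rot: [2.215, 0.013, -2.216]
force: [-0.0, -1.2, -0.5]
opening: 0.0003
```

```bash
for i in 1; do :; done; python3 -m pendant '[[[0,0,0,2,0,0,0],[0,0,0,2,0,0,0]]]' | grep -E 'tcp|force'
python3 -m pendant '[[[0,0,0,2,0,0,0],[0,0,0,2,0,0,0]]]'| grep -E 'tcp|force'
python3 -m pendant '[[[0,0,0,1,0,0,0],[0,0,0,1,0,0,0]]]'| grep -E 'tcp|force'
```

```text
tcp_pos: [0.5346, -0.3541, 0.0024]
force: [0.3, 0.3, 0.8]
tcp_pos: [0.5347, -0.3541, 0.0005]
force: [-0.1, 0.2, 1.0]
tcp_pos: [0.5347, -0.3542, -0.0004]
force: [-0.6, -0.5, 0.3]
```

```bash
python3 -m pendant '[[[0,0,0,2,0,0,0],[0,0,0,2,0,0,0]]]' | grep -E 'tcp|force'
python3 -m pendant '[[[0,0,0,2,0,0,0],[0,0,0,2,0,0,0]]]'| grep -E 'tcp|force'
python3 - <<'E'
from h import *
p,d=eyes.camera("scene"); cv2.imwrite("pics/s4.png",cv2.resize(p[150:270,80:240,::-1],None,fx=5,fy=5))
E
```

```text
tcp_pos: [0.5346, -0.3541, -0.0026]
force: [-0.4, -0.3, -0.1]
tcp_pos: [0.5346, -0.3541, -0.0046]
force: [-0.5, 0.1, 0.2]
```

View pics/s4.png

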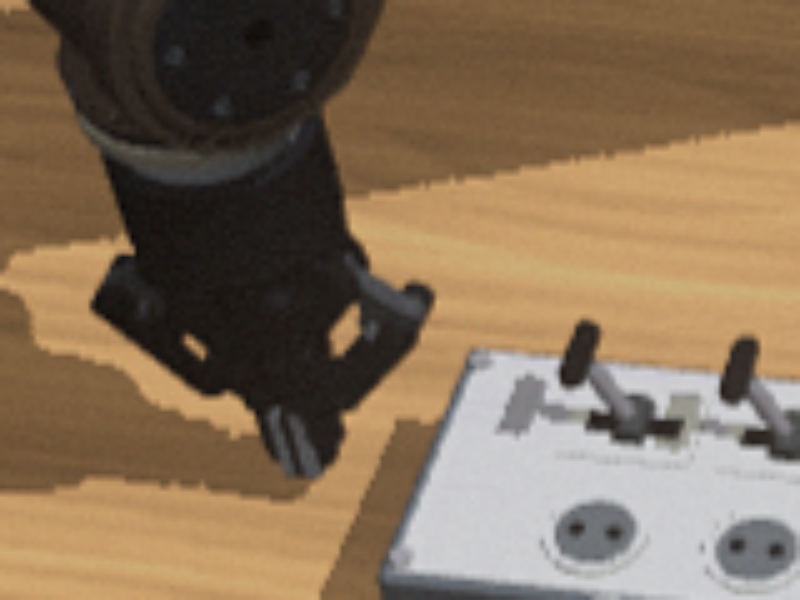

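With the reported TCP below zero there is still no contact, and the tip (304,475 in the crop) is still above its shadow. The stated tool height is therefore off, so I'll keep stepping down.

```bash
python3 -m pendant '[[[0,0,0,2,0,0,0],[0,0,0,4,0,0,0],[0,0,0,4,0,0,0]]]' | grep -E 'tcp|force'
python3 -m pendant '[[[0,0,0,1.5,0,0,0],[0,0,0,3,0,0,0],[0,0,0,3,0,0,0]]]' | grep -E 'tcp|force'
```

```text
tcp_pos: [0.5346, -0.3541, -0.0086]
force: [0.2, 1.4, 0.3]
tcp_pos: [0.5346, -0.3542, -0.0115]
force: [-0.1, -0.2, 0.3]
```

```bash
python3 -m pendant '[[[0,0,0,1.5,0,0,0],[0,0,0,1.5,0,0,0]]]'
python3 - <<'E'
from h import *
p,d=eyes.camera("scene"); cv2.imwrite("pics/s5.png",cv2.resize(p[150:270,80:240,::-1],None,fx=5,fy=5))
E
```

```text
clock: 6.25
tcp_pos: [0.5346, -0.3542, -0.013]
ee_rot: [2.215, 0.013, -2.216]
force: [-0.2, -0.1, 0.2]
opening: 0.0
```

View pics/s5.png

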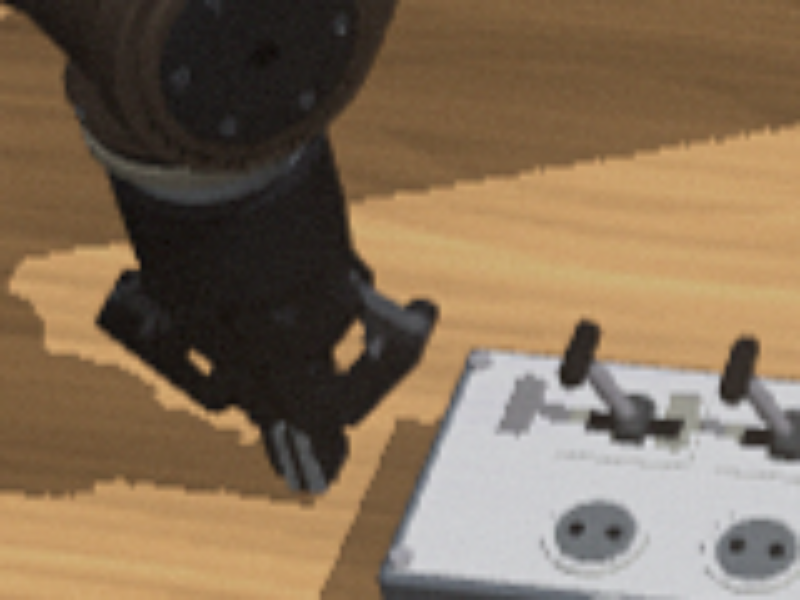

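Tip and shadow have nearly merged at about (318,492) in the crop, so contact should be close. I'll continue in 1 mm steps.

```bash
python3 -m pendant '[[[0,0,0,1,0,0,0],[0,0,0,1,0,0,0]]]' | grep -E 'tcp|force'
python3 -m pendant '[[[0,0,0,1,0,0,0],[0,0,0,1,0,0,0]]]' | grep -E 'tcp|force'
```

```text
tcp_pos: [0.5346, -0.3542, -0.014]
force: [0.8, 0.3, -0.2]
tcp_pos: [0.5347, -0.3542, -0.015]
force: [0.1, 0.9, -0.3]
```

```bash
python3 -m pendant '[[[0,0,0,1,0,0,0],[0,0,0,1,0,0,0]]]' | grep -E 'clo|tcp|force'
```

```text
clock: 7.05
tcp_pos: [0.5346, -0.3542, -0.016]
force: [0.3, 0.3, -0.4]
```

```bash
python3 -m pendant '[[[0,0,0,1,0,0,0],[0,0,0,1,0,0,0]]]' | grep -E 'clo|tcp|force'
```

```text
clock: 7.3
tcp_pos: [0.5346, -0.3542, -0.017]
force: [0.0, -0.4, -0.3]
```

```bash
python3 -m pendant '[[[0,0,0,1,0,0,0]]]' | grep -E 'clo|tcp|force'
```

```text
clock: 7.42
tcp_pos: [0.5347, -0.3542, -0.0179]
force: [-0.9, -0.2, 0.5]
```

```bash
python3 - <<'E'
from h import *
s=r.observe();print(s["force"])
p,d=eyes.camera("scene"); P=cloud("scene",d)
b=P[150:270,90:180]
for v in range(236,254): print(v,P[v,138:148,2].round(3))
E
```

```text
[-0.86850811 -0.23893391  0.53696556]
236 [0.045 0.045 0.048 0.048 0.047 0.048 0.047 0.039 0.044 0.03 ]
237 [0.04  0.044 0.045 0.046 0.046 0.044 0.039 0.04  0.035 0.03 ]
238 [0.04  0.034 0.041 0.039 0.041 0.041 0.037 0.037 0.034 0.029]
239 [0.038 0.039 0.035 0.036 0.034 0.033 0.032 0.036 0.032 0.027]
240 [0.033 0.034 0.037 0.033 0.032 0.03  0.028 0.028 0.031 0.027]
241 [0.03  0.03  0.03  0.032 0.027 0.028 0.025 0.03  0.029 0.024]
242 [0.026 0.027 0.027 0.028 0.03  0.025 0.024 0.025 0.027 0.023]
243 [0.024 0.025 0.024 0.024 0.026 0.023 0.021 0.022 0.023 0.024]
244 [0.02  0.022 0.019 0.021 0.024 0.02  0.019 0.018 0.019 0.022]
245 [0.02  0.017 0.021 0.02  0.018 0.017 0.014 0.015 0.016 0.015]
246 [0.017 0.016 0.016 0.015 0.017 0.019 0.013 0.013 0.011 0.013]
247 [0.011 0.01  0.015 0.016 0.011 0.013 0.012 0.008 0.01  0.009]
248 [ 0.01   0.007  0.009  0.01   0.011  0.012  0.008  0.007  0.003 -0.005]
249 [ 0.009  0.008  0.01   0.007  0.005  0.01   0.01   0.003 -0.    -0.003]
250 [-0.002 -0.002  0.    -0.001  0.003  0.003  0.004  0.     0.001 -0.002]
251 [-0.001 -0.004 -0.002 -0.002 -0.003  0.001 -0.001 -0.003 -0.001 -0.002]
252 [-0.    -0.001  0.001 -0.004 -0.005 -0.     0.001 -0.005 -0.004  0.002]
253 [ 0.001 -0.004 -0.003 -0.001 -0.003  0.001  0.     0.    -0.    -0.003]
```

```bash
python3 -m pendant '[[[0,0,0,1,0,0,0],[0,0,0,2,0,0,0]]]' | grep -E 'clo|tcp|force'
```

```text
clock: 7.72
tcp_pos: [0.5347, -0.3542, -0.02]
force: [-0.1, -0.0, -0.9]
```

```bash
python3 -m pendant '[[[0,0,0,1,0,0,0]]]' | grep -E 'clo|tcp|force'
```

```text
clock: 7.85
tcp_pos: [0.5347, -0.3542, -0.0206]
force: [-2.8, 1.6, 12.0]
```

```bash
python3 -m pendant '[[[0,0,0,1,0,0,0]]]' | grep -E 'clo|tcp|force'
```

```text
clock: 7.98
tcp_pos: [0.5348, -0.3543, -0.0207]
force: [-6.1, 4.1, 21.1]
```

Contact at TCP z = -0.0205, so the true tip is 20.5 mm above the reported TCP. For a tip height of 88 mm I need a reported z of about 0.0675. I'll lift and go to the start end of the row.

```bash
python3 -m pendant '[[[0,0,0,-30,0,0,0],[0,0,0,-60,0,0,0],[0,0,0,-90,0,0,0],[0,0,0,-90,-25,0,0],[0,0,0,-90,-55,0,0]]]'
python3 -m pendant '[[[0,0,0,0,0,0,0],[0,0,0,0,0,0,0]]]'
python3 - <<'E'
import runpy; runpy.run_path("g.py")
from h import *
p,d=eyes.camera("scene"); cv2.imwrite("pics/s6.png",cv2.resize(p[130:280,100:300,::-1],None,fx=4,fy=4))
P=cloud("scene",d)
b=P[150:260,90:200].reshape(-1,3); b=b[(b[:,2]>0.07)&(b[:,1]<-.27)&(b[:,0]>.51)]; print("scene lowest",b[np.argsort(b[:,2])[:5]].round(4))
E
```

```text
clock: 8.6
tcp_pos: [0.5335, -0.2979, 0.0676]
ee_rot: [2.216, 0.013, -2.216]
force: [-0.4, -0.3, -0.3]
opening: -0.0001
clock: 8.85
tcp_pos: [0.534, -0.2989, 0.0676]
ee_rot: [2.215, 0.014, -2.216]
force: [0.5, -0.2, 0.4]
opening: 0.0
8.85 [ 0.534  -0.2989  0.0676] [ 0.5  -0.18  0.38] 1.0928315922149131e-05
[[-4.000e-04  1.240e-02 -9.999e-01]
 [ 2.000e-04 -9.999e-01 -1.240e-02]
 [-1.000e+00 -2.000e-04  4.000e-04]]
[ 0.5351 -0.2925  0.2   ] [-132.4   -6.4   -1. ]
[ 0.5351 -0.2925  0.088 ] [-20.4  -6.4  -1.1]
[ 0.5322 -0.0425  0.088 ] [ -20.3 -256.4   -1.3]
[ 0.5322 -0.0425  0.2   ] [-132.3 -256.4   -1.3]
scene lowest [[ 0.539  -0.2915  0.0875]
 [ 0.5425 -0.2921  0.0883]
 [ 0.5437 -0.2994  0.0884]
 [ 0.5437 -0.2935  0.0893]
 [ 0.5448 -0.3007  0.0893]]
```

View pics/s6.png

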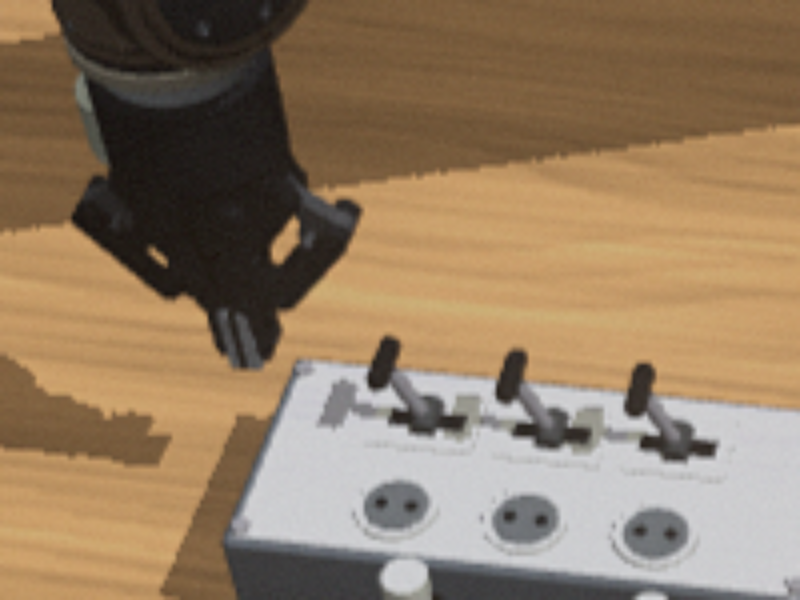

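The tip is now at 87–88 mm, off the row's -y end. Starting the drag at 80 mm/s.

```bash
python3 -m pendant '[[[0,0,0,0,-10,-0.5,0],[0,0,0,0,-20,-1,0],[0,0,0,0,-30,-1,0],[0,0,0,0,-40,-1,0],[0,0,0,0,-50,-1,0]]]'
python3 -m pendant '[[[0,0,0,0,-10,0,0],[0,0,0,0,-20,0,0],[0,0,0,0,-30,0,0],[0,0,0,0,-40,0,0]]]'
python3 - <<'E'
from h import *
p,d=eyes.camera("scene"); cv2.imwrite("pics/s7.png",cv2.resize(p[130:280,100:300,::-1],None,fx=4,fy=4))
E
```

```text
clock: 9.52
tcp_pos: [0.5348, -0.2489, 0.0685]
ee_rot: [2.216, 0.012, -2.214]
force: [-4.2, -10.1, 21.0]
opening: -0.0
clock: 10.02
tcp_pos: [0.5339, -0.2084, 0.0681]
ee_rot: [2.215, 0.013, -2.216]
force: [-0.1, -0.5, -0.5]
opening: -0.0003
```

View pics/s7.png

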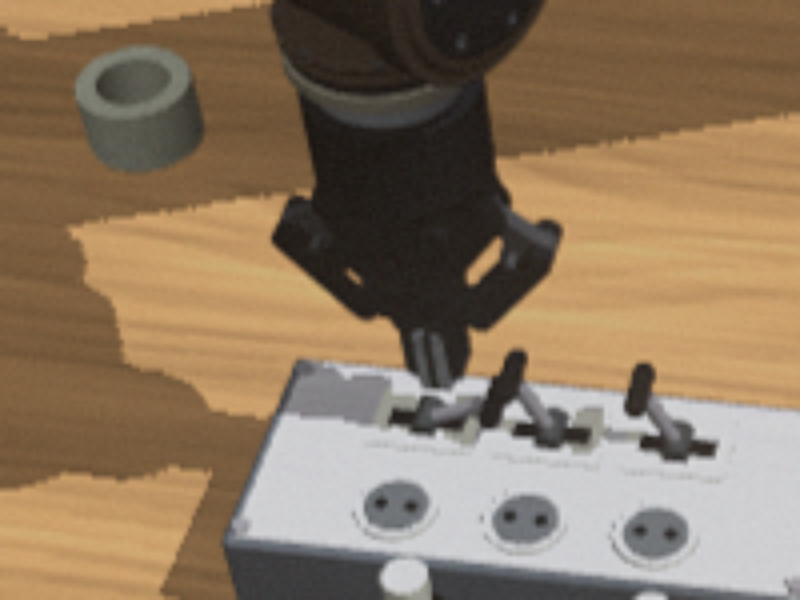

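Toggle 1 is thrown (its crossbar lies at about (470,405) in the crop) and the tip is over its pivot. First contact gave a 21 N upward component, so I'll lower by 2 mm, still within the 83–93 mm band, and continue the drag.

```bash
python3 -m pendant '[[[0,0,0,1,-8,0,0],[0,0,0,2,-16,0,0],[0,0,0,2,-24,0,0],[0,0,0,2,-32,0,0],[0,0,0,2,-40,0,0]]]'
python3 -m pendant '[[[0,0,0,0,-8,0,0],[0,0,0,0,-16,0,0],[0,0,0,0,-24,0,0]]]'
python3 - <<'E'
from h import *
p,d=eyes.camera("scene"); cv2.imwrite("pics/s8.png",cv2.resize(p[130:280,100:300,::-1],None,fx=4,fy=4))
E
```

```text
clock: 10.7
tcp_pos: [0.5333, -0.1685, 0.0659]
ee_rot: [2.215, 0.013, -2.216]
force: [-1.0, 0.9, -0.2]
opening: -0.0
clock: 11.08
tcp_pos: [0.5332, -0.1446, 0.0661]
ee_rot: [2.215, 0.013, -2.215]
force: [-0.3, 0.1, -0.0]
opening: 0.0001
```

View pics/s8.png

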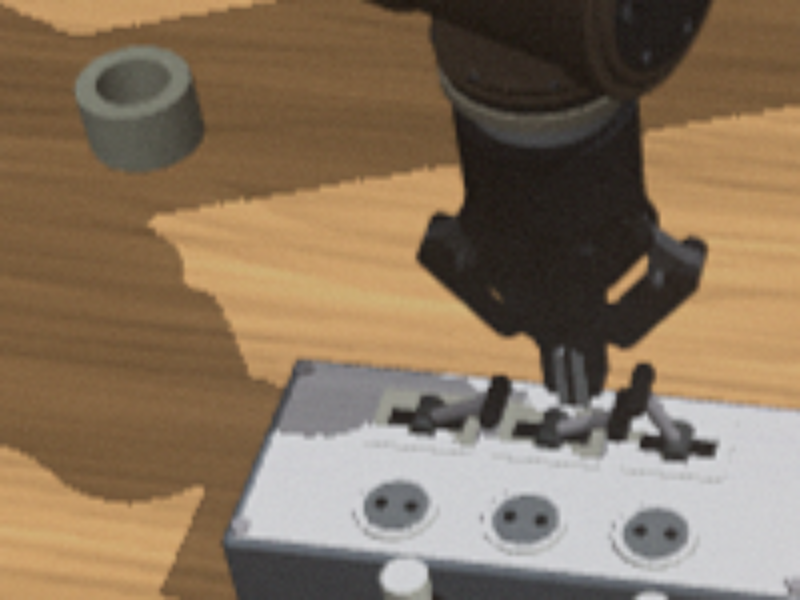

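Toggles 1 and 2 are off, with crossbars at (497,402) and (625,413). Continuing through toggle 3.

```bash
python3 -m pendant '[[[0,0,0,0,-8,0,0],[0,0,0,0,-16,0,0],[0,0,0,0,-24,0,0],[0,0,0,0,-32,0,0],[0,0,0,0,-40,0,0]]]'
python3 -m pendant '[[[0,0,0,0,-10,0,0],[0,0,0,0,-20,0,0],[0,0,0,0,-30,0,0],[0,0,0,0,-40,0,0],[0,0,0,0,-50,0,0]]]'
python3 -m pendant '[[[0,0,0,0,-8,0,0],[0,0,0,0,-12,0,0],[0,0,0,0,-12,0,0]]]'
python3 - <<'E'
from h import *
p,d=eyes.camera("scene"); cv2.imwrite("pics/s9.png",cv2.resize(p[130:280,140:340,::-1],None,fx=4,fy=4))
E
```

```text
clock: 11.75
tcp_pos: [0.5326, -0.1045, 0.066]
ee_rot: [2.215, 0.013, -2.216]
force: [-0.1, -1.2, -0.7]
opening: -0.0001
clock: 12.38
tcp_pos: [0.5322, -0.0545, 0.0661]
ee_rot: [2.216, 0.013, -2.215]
force: [0.3, -0.2, 0.4]
opening: -0.0004
clock: 12.75
tcp_pos: [0.5321, -0.043, 0.0661]
ee_rot: [2.215, 0.013, -2.215]
force: [-0.7, -0.5, -0.3]
opening: 0.0002
```

View pics/s9.png

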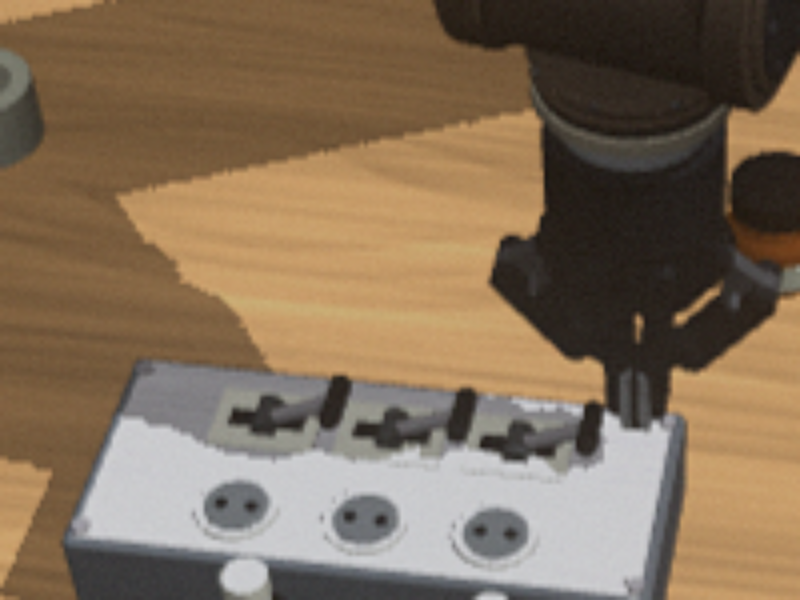

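All three are lying off, with crossbars at (337,402), (462,415) and (590,428). The tip is past the last one, so I'll lift clear.

```bash
python3 -m pendant '[[[0,0,0,-30,0,0,0],[0,0,0,-60,0,0,0],[0,0,0,-90,0,0,0],[0,0,0,-120,0,0,0],[0,0,0,-130,0,0,0]]]'
python3 -m pendant '[[[0,0,0,0,0,0,0],[0,0,0,0,0,0,0]]]'
python3 - <<'E'
from h import *
s=r.observe(); print(s["clock"],s["tcp_pos"],s["force"],abs(s["qvel"]).max())
p,d=eyes.camera("scene"); cv2.imwrite("pics/s10.png",p[:,:,::-1]); P=cloud("scene",d)
z=P[...,2]; m=np.zeros((480,640),bool); m[205:250,165:310]=1
h=(m&(z>.065)&(z<.11)&(P[...,0]<.56)).astype(np.uint8); n,l,st,c=cv2.connectedComponentsWithStats(h)
for i in range(1,n):
    if st[i,4]>8: print(st[i],P[l==i].mean(0).round(4),P[l==i].max(0).round(4))
E
```

```text
clock: 13.42
tcp_pos: [0.5325, -0.0435, 0.1975]
ee_rot: [2.218, 0.012, -2.213]
force: [-0.3, 0.2, -0.3]
opening: 0.0002
clock: 13.68
tcp_pos: [0.5316, -0.0432, 0.1949]
ee_rot: [2.214, 0.013, -2.218]
force: [0.0, -0.0, -0.7]
opening: -0.0001
13.675 [ 0.53157339 -0.04318695  0.19490814] [ 0.03397621 -0.00655357 -0.73020359] 0.003999386662202642
[210 224  18  14 106] [ 0.5355 -0.1876  0.0738] [ 0.5489 -0.1777  0.0797]
[242 227  17  14 103] [ 0.5346 -0.1281  0.0737] [ 0.5511 -0.119   0.0823]
[273 231  18  14 107] [ 0.5344 -0.0684  0.0739] [ 0.548  -0.0591  0.0812]
```

View pics/s10.png

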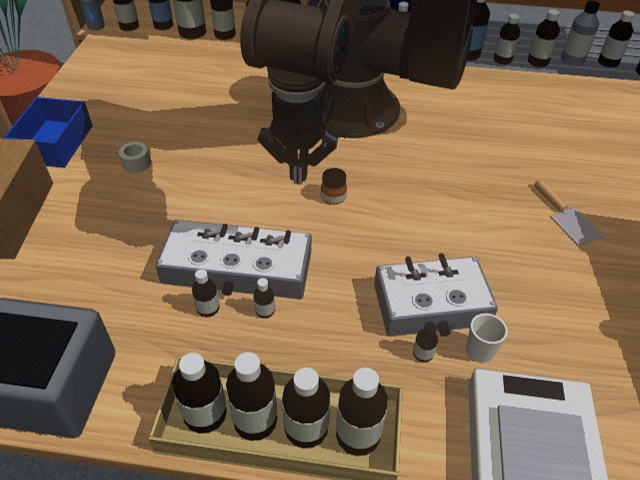

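The bank's toggles all lie off at (215,232), (246,236) and (277,240), with tops at about 80 mm. The other unit's toggles at (413,266) and (445,263) are still on, and the arm is clear. Handing in.

```bash
python3 -c "
from bench import r
print(r.hand_in())"
```

```text
the job is handed in; nothing more can be done
None
```

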